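# Oil the grinder shield's hinge and hold the shield half open

## Robot

A 6-joint arm with a two-finger parallel gripper is mounted at the origin on the work surface. World frame = base frame: x ahead of the robot, y to its left, z up, the work surface at z = 0. Lengths are in mm, angles in rad, forces in N, time in s.
With the tool pointing down it reaches from about 350 to 875 mm from the base axis. Payload 4.2 kg.
Tool frame: the origin (TCP) lies between the finger pads; the fingertips stand 25 mm ahead of it and the grasp point (between the pads) lies 6 mm ahead of it; z points along the fingers, y is the line along which they close (so a half turn about z gives the same grasp; the last joint's range is limited). The gripper opens to 85 mm and grips with 20 to 120 N. Pads are 22 mm wide; open, the fingers measure 114 mm over their backs; the gripper's body (76 mm by 85 mm) begins 54 mm behind the grasp point. The pads swing forward as they close: fully open they stand 13 mm farther back than shut.
Start: joints at [-0.961, 0.385, 0.008, 0, -1.194, -0.259], TCP at [214.795, -586.909, 218.512] pointing down, gripper open.
Joint ranges: [-3.14, 3.14], [-1.21, 2.06], [-1.07, 1.41], [-3.16, 2.05], [-2.99, -0.16], [-3.1, 3.1]. Speed limits (rad/s): [2.79, 2.79, 3.14, 3.14, 3.14, 3.14].

## Interface

Orientations are given as a unit quaternion [x, y, z, w].
In Python, from bench import arm gives the robot as it stands.
- The arm moves only by the shell command python3 -m pendant 'ROWS'. ROWS is JSON, a list of rows, each a list of 7 numbers: the shift along the tool's x, y, z in m, then the turn, a rotation vector about the tool's x, y, z in degrees, then the finger opening in m, from 0 to 0.0854. In form: [[x, y, z, wx, wy, wz, fingers], ...]. A call has 1 to 12 rows; each row shifts and turns the commanded pose from where the row before left it, along the tool's axes as they then stand; what a row does not reach is not made up. A row lasts 1/10 s, in which the tool goes at most 50 mm and 8.59 degrees, less where a joint would pass 70% of its speed; a pose out of reach is approached as far as the arm can. A call is refused whole if a number of a shift passes 0.05 or a number of a turn 8.59, either way. A call with a gripper value outside its range is refused whole. The fingers move at their own pace and stop on an object; the grip force is fixed at half the most. Time passes only in rows, so rows that do not move let the fingers close. It gives the time, the measured TCP pose, the force, the opening and the grip force at its end, in the units of the state.
- arm.read_state(): the state, without advancing time (a new reading comes with each control period).
- arm.get_image(name): name is "scene" or "top" or "wrist"; returns a dict with "image" (384x512x3 uint8, red, green, blue), "fx", "fy", "cx", "cy" (pixels), "k1" (the pictures are not rectified: a ray, as slopes to the right and down, at radius r is drawn at 1 + k1 r^2 times it, then the intrinsics apply), "xyz" and "rotation" of the camera in the world. Camera axes: x right, y down, z forward; pixel columns grow to the right and rows downward; lengths in mm; the calibration is good to about 2 mm. A picture is of the moment at which its call begins. There is no depth.
- arm.job_done(): hands the job in; it is judged then, once.
The state is a dict: "clock": time; "joints": joint angles; "joint_vel": joint speeds; "joint_efforts": joint torques, N m; "position": TCP position; "ee_rot": TCP orientation; "contact_force": force on the tool from outside, world axes, zero at the start; "wrist_torque": the same for the moment, N m; "gripper_width": finger opening in mm; "grasp_force": force on a finger pad.
Only numpy, scipy, OpenCV 4.12 (cv2) and the standard library are available. Lean on these libraries where they do the work, as an engineer would, in place of code of your own. Each camera call takes 0.05 s, during which the arm holds its last target. There are 200 camera calls.

## Task

The hinge of the bench grinder's clear shield squeaks. With the shield still shut, press the orange nozzle cap of the blue spray can right down to squirt the hinge, and let it spring back up; then lift the shield by its red bar until it stands open at 45 degrees from its shut, level position, and hold it there while the oil soaks in. It falls shut if let go, so finish while still holding it steady at 45 degrees, and leave the drill, the red tin and the white jar where they are.

Things in the scene. Friction and masses are not known exactly. Their poses are not given: they have to be found in the camera images.
- grinder: Bench grinder, fixed: red base plate 250 x 290 x 25 mm, cream motor and a grey wheel (125 mm) at either end, spindle along its y. Origin at the centre of its underside on the bench; x points from its front (bar side, towards the robot) to its back (hinge side), z up. Two rear posts carry the hinge, two front posts end under the shut shield.
- shield (a joint): Opening angle of the clear shield in rad: 0 shut (panel level), grows as its front edge is lifted up and back, 0.785 is 45 degrees, stop at 1.75. It turns freely and falls shut from anywhere below about 1.3; about 0.4 kg, some 2 N at the bar lift it.
- shield_hinge (a point): Middle of the hinge axis, 180 mm above the bench, 85 mm behind the grinder's origin; the axis runs along the grinder's y. The frame turns with the shield, and is parallel to the grinder's when shut: y along the hinge, z out of the panel's upper face. The panel, in a yellow frame 10 mm thick and 280 mm wide, runs 205 mm from the hinge to -x.
- shield_bar (a point): Middle of the red round bar on the shield, the place to grip: 12 mm thick, 140 mm long along the shield's y, a stem near each end (128 mm apart). In the hinge point's frame at x = -170 mm, z = +45 mm, so 225 mm above the bench when shut; 34 mm free below it. It swings 176 mm from the hinge axis and may turn between the fingers. Frame as at the hinge.
- can: Blue spray can (58 mm wide, white band) in a round dark steel foot of 90 mm, fixed to the bench beside the grinder's +y end, 190 mm high with its cap. Origin at the centre of its underside; its x points along the thin red straw, 105 mm long, towards the hinge; z up.
- cap (a joint): How far the orange nozzle cap is pressed down, in m: 0 up, 0.008 fully down at its stop. Sprung: about 2 N starts it, 7 N hold it fully down; it springs back up when released.
- cap_top (a point): Centre of the flat top of the orange nozzle cap, a disc of 32 mm, 190 mm above the bench when up; press straight down here.
- drill: Bystander: yellow and black cordless drill lying on its side, about 220 x 170 x 60 mm, loose. Origin under the motor housing, x along the bit, grip and battery on its +y.
- tin: Bystander: red rectangular solvent tin with a yellow panel, 70 x 110 x 170 mm (188 mm with cap), standing loose beside the grinder. Origin at the centre of its underside.
- jar: Bystander: small white jar with a black lid, 60 mm wide and 70 mm high, standing loose. Origin at the centre of its underside.

How it is judged (in metres and radians):
On the way, in this order (a step that is already met when the one before it is completed fails the run):
1. The nozzle cap is pressed right down while the shield is shut (value of joint cap above 0.006 m and value of joint shield below 0.06 rad), for 0.1 s.
2. The cap has sprung back up, the shield still shut (value of joint cap below 0.002 m and value of joint shield below 0.06 rad), for 0.1 s.
3. The gripper holds the shield steadily open at 45 degrees (value of joint shield between 0.685 and 0.885 rad and velocity of joint shield between -0.08 and 0.08 rad/s and contact force between the fingers and shield above 0.4 N and contact force between each of drill, tin, jar and shield below 0.1 N), for 0.3 s.
At the end, for the whole second after the job is handed in: The shield stands open at 45 degrees, within 5.7 degrees (0.685 to 0.885 rad), slower than 0.08 rad/s, carried by the fingers (contact over 0.4 N) and by nothing else; the nozzle cap is up (within 2 mm); drill, tin and jar within 30 mm of where they started (all of step 3 and value of joint cap below 0.002 m and distance of each of drill, tin, jar from where it was at the start of the episode below 0.03 m); the arm keeps its last pose, push and grip.
It fails at once if A bystander (drill, tin or jar) is pushed away or knocked over (distance of any of drill, tin, jar from where it was at the start of the episode above 0.03 m).
It also fails if it takes over 48 s, if anything falls off the work surface, if the arm or the gripper's body presses on something with over 40 N, if the wrist force passes 120 N, or if a joint passes its speed limit or range.

## Working session

There is one attempt and no reset: what is moved stays moved. The work goes in short steps, Python scripts to look and compute and a shell command to move; the robot and the scene stay as the last step left them, time stands still between calls to the robot, and variables do not carry over. Pictures are saved under pics/ and viewed, at most 10 in all, crops included, and the job is handed in when it is done.

```bash
ls; mkdir -p pics
python3 - <<'E'
from bench import arm
import cv2
for n in("scene","top"):
    d=arm.get_image(n); cv2.imwrite(f"pics/{n}0.png",d["image"][:,:,::-1])
    print(n,{k:d[k] for k in d if k!="image"})
print(arm.read_state())
E
```

```text
pics
scene {'fx': 389.893832773223, 'fy': 389.893832773223, 'cx': 254.9079739799957, 'cy': 188.3134800633813, 'k1': -0.06261883376342843, 'xyz': array([940.41688439, 205.55996664, 986.00500258]), 'rotation': array([ 0.46950218,  0.84062484, -0.23939128, -0.12493753])}
top {'fx': 379.1258401893107, 'fy': 379.1258401893107, 'cx': 257.0012981767736, 'cy': 193.4879165326943, 'k1': -0.02811611284171986, 'xyz': array([ 452.06302987,  -84.82811144, 1094.25582387]), 'rotation': array([-0.69701279,  0.71619182, -0.02444004,  0.02539942])}
{'clock': 0.1, 'joints': array([-9.61429401e-01,  3.85474811e-01,  6.77300201e-03, -4.03871066e-04,
       -1.19405478e+00, -2.58596153e-01]), 'joint_vel': array([-0.00233598, -0.0024382 ,  0.00324777,  0.00225639, -0.00194291,
       -0.00074883]), 'joint_efforts': array([-3.80067795e-04, -3.93319094e+01,  1.88929653e+01,  4.19795841e+00,
       -2.57647087e-03,  4.02936820e-06]), 'position': array([ 214.57493378, -586.4208846 ,  217.54268888]), 'ee_rot': array([-1.74414205e-01,  9.84671869e-01,  9.68198538e-04, -2.41832065e-04]), 'contact_force': array([ 0.15914224, -0.25834825, -0.58550042]), 'wrist_torque': array([-0.01848179, -0.03165277, -0.02006329]), 'grasp_force': 0.0, 'gripper_width': 85.65604201589242}
```

View pics/top0.png

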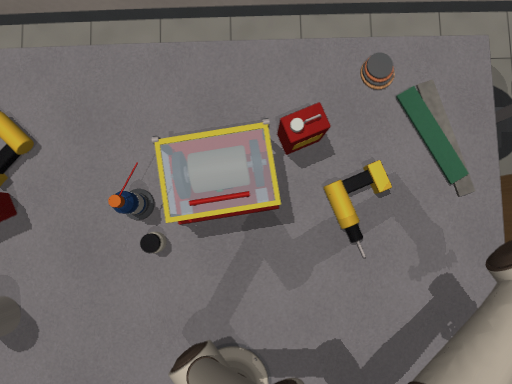

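View pics/scene0.png

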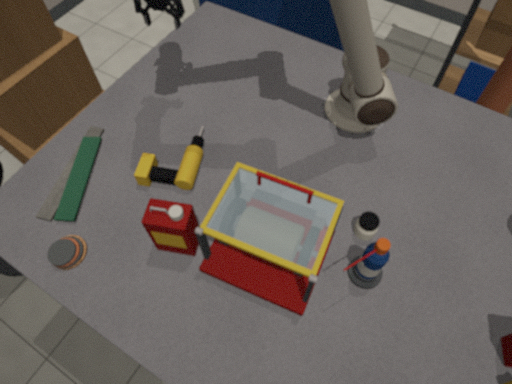

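The top view shows the red bar from about (191,203) to (249,194), the orange cap at (116,201), and the frame corners at (156,139), (270,124), (279,207) and (166,220). The jar is at (152,243) and the tin is right of the grinder. In the scene view the bar runs from (259,175) to (311,195) and the cap is at (382,244).

```bash
cat > h.py <<'E'
import numpy as np, cv2
from scipy.spatial.transform import Rotation as R
from bench import arm
def ray(d,p):
    K=np.array([[d["fx"],0,d["cx"]],[0,d["fy"],d["cy"]],[0,0,1.]])
    u=cv2.undistortPoints(np.array([[p]],float),K,np.array([d["k1"],0,0,0,0.]))[0,0]
    return np.array(d["xyz"]),R.from_quat(d["rotation"]).apply([u[0],u[1],1])
def at_z(d,p,z):
    o,v=ray(d,p); return o+v*(z-o[2])/v[2]
def tri(*dp):
    A=np.zeros((3,3));b=np.zeros(3)
    for d,p in dp:
        o,v=ray(d,p);v=v/np.linalg.norm(v);P=np.eye(3)-np.outer(v,v);A+=P;b+=P@o
    return np.linalg.solve(A,b)
def blob(d,lo,hi,roi):
    h=cv2.cvtColor(d["image"],cv2.COLOR_RGB2HSV);m=cv2.inRange(h,np.array(lo),np.array(hi))
    k=np.zeros_like(m);x0,y0,x1,y1=roi;k[y0:y1,x0:x1]=1;m=m*k
    n,l,s,c=cv2.connectedComponentsWithStats(m);i=1+np.argmax(s[1:,4])
    return c[i],s[i],np.argwhere(l==i)[:,::-1].astype(float)
E
cat > m.py <<'E'
from h import *
np.set_printoptions(precision=1,suppress=True)
T=arm.get_image("top");S=arm.get_image("scene")
c1=blob(T,(8,150,120),(18,255,255),(95,180,135,220));c2=blob(S,(8,150,120),(18,255,255),(365,230,400,260))
print("cap px",c1[0],c1[1],c2[0],c2[1],"top z190",at_z(T,c1[0],185),at_z(S,c2[0],185),"tri",tri((T,c1[0]),(S,c2[0])))
def ends(d,roi):
    c,s,p=blob(d,(0,190,110),(5,255,255),roi)
    vx,vy,_,_=cv2.fitLine(p.astype(np.float32),cv2.DIST_L2,0,.01,.01).ravel();t=(p-c)@[vx,vy]
    return c,s,c+t.min()*np.array([vx,vy]),c+t.max()*np.array([vx,vy])
for n,d,roi in(("T",T,(183,187,256,206)),("S",S,(255,168,316,200))):
    c,s,a,b=ends(d,roi);A,B=at_z(d,a,225),at_z(d,b,225)
    print(n,s,a,b,"z225",A,B,"len",np.linalg.norm(A-B),"mid",(A+B)/2,at_z(d,c,225),"dir deg",np.degrees(np.arctan2(*(A-B)[[1,0]])))
for p in((156,139),(270,124),(279,207),(166,220)): print("frame",at_z(T,p,185))
for n,p in(("jar",(152,242)),): print(n,at_z(T,p,70))
E
python3 m.py
```

```text
cap px [114.2 200.5] [108 195  13  12 125] [383.  244.5] [377 238  13  14 136] top z190 [508.7 260.5 185. ] [508.6 257.5 185. ] tri [509.1 258.4 187.2]
T [190 192  59  13 256] [189.8 202.7] [248.2 193.2] z225 [496.5  70.5 225. ] [514.7 -64.3 225. ] len 135.95198807307648 mid [505.6   3.1 225. ] [505.6   3.2 225. ] dir deg 97.69065912335788
S [257 172  55  23 125] [257.1 172.7] [311.5 192.6] z225 [513.8 -66.7 225. ] [496.   67.1 225. ] len 135.05839338892045 mid [504.9   0.2 225. ] [504.6   2.4 225. ] dir deg -82.41756313585881
frame [656. 158. 185.]
frame [ 685.2 -120.7  185. ]
frame [ 482.4 -136.3  185. ]
frame [458.5 135.4 185. ]
jar [401.2 201.8  70. ]
```

The top and scene views agree: cap at (509, 259, 187–190), bar middle at (505, 2.5, 225), length 135, grinder yaw +7.6°. I'll lift, close the fingers and turn the tool so that its y lies across the bar.

```bash
python3 -m pendant '[[0,0,-0.013,0,0,-7.8,0],[0,0,-0.013,0,0,-7.8,0],[0,0,-0.013,0,0,-7.8,0],[0,0,-0.013,0,0,-7.8,0],[0,0,-0.013,0,0,-7.8,0],[0,0,-0.013,0,0,-7.8,0],[0,0,-0.013,0,0,-7.8,0],[0,0,-0.013,0,0,-7.8,0],[0,0,-0.013,0,0,-7.6,0],[0,0,-0.013,0,0,-7.6,0],[0,0,0,0,0,0,0],[0,0,0,0,0,0,0]]'
python3 -m pendant '[[-0.032,-0.028,0,0,0,0,0],[-0.032,-0.028,0,0,0,0,0],[-0.032,-0.028,0,0,0,0,0],[-0.032,-0.028,0,0,0,0,0],[-0.032,-0.028,0,0,0,0,0],[-0.032,-0.028,0,0,0,0,0],[-0.032,-0.028,0,0,0,0,0],[-0.032,-0.028,0,0,0,0,0],[-0.032,-0.028,0,0,0,0,0],[-0.032,-0.028,0,0,0,0,0],[-0.032,-0.028,0,0,0,0,0],[-0.032,-0.028,0,0,0,0,0]]'
```

```text
clock: 1.4
position: [214.8, -586.7, 347.9]
ee_rot: [0.752, -0.659, -0.0, -0.0]
contact_force: [-0.3, -0.5, -0.9]
gripper_width: 0.1
grasp_force: 0.0
clock: 2.6
position: [496.5, -159.6, 347.5]
ee_rot: [0.752, -0.659, -0.001, 0.0]
contact_force: [0.7, -0.2, -0.3]
gripper_width: -0.2
grasp_force: 0.0
```

```bash
python3 -m pendant '[[-0.041,-0.007,0,0,0,0,0],[-0.041,-0.007,0,0,0,0,0],[-0.041,-0.007,0,0,0,0,0],[-0.041,-0.007,0,0,0,0,0],[-0.041,-0.007,0,0,0,0,0],[-0.041,-0.007,0,0,0,0,0],[-0.041,-0.007,0,0,0,0,0],[-0.041,-0.007,0,0,0,0,0],[-0.041,-0.007,0,0,0,0,0],[-0.044,-0.007,0.02,0,0,0,0],[0,0,0.03,0,0,0,0],[0,0,0,0,0,0,0]]'
python3 - <<'E'
from h import *
import cv2
d=arm.get_image("wrist");cv2.imwrite("pics/w1.png",d["image"][:,:,::-1])
print(arm.read_state()["position"],d["xyz"])
try:
    c=blob(d,(8,150,110),(18,255,255),(0,0,512,384)); print(c[0],c[1],at_z(d,c[0],190))
except Exception as e: print(e)
E
```

```text
clock: 3.8
position: [507.5, 257.1, 292.5]
ee_rot: [0.753, -0.658, -0.002, 0.006]
contact_force: [0.6, -0.1, -0.5]
gripper_width: 0.0
grasp_force: 0.0
[509.12409921 256.73010152 295.70951123] [520.16458726 174.94356106 448.46938577]
[256.65128593 181.2269289 ] [ 238  159   38   44 1322] [509.2302186  256.07422084 190.        ]
```

View pics/w1.png

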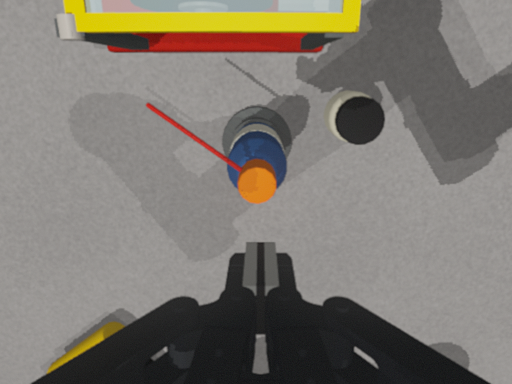

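The wrist view shows the cap's flat top at (257,185) with the closed fingertips lined up below it in the picture. It maps to about (509,258), within 2 mm of the TCP. Descending now.

```bash
python3 -m pendant '[[-0.001,0,0.015,0,0,0,0],[0,0,0.02,0,0,0,0],[0,0,0.02,0,0,0,0],[0,0,0.01,0,0,0,0],[0,0,0.004,0,0,0,0],[0,0,0,0,0,0,0],[0,0,0,0,0,0,0]]'
python3 -m pendant '[[0,0,0.003,0,0,0,0],[0,0,0.003,0,0,0,0],[0,0,0.003,0,0,0,0],[0,0,0,0,0,0,0]]'
```

```text
clock: 4.55
position: [510.9, 258.5, 230.9]
ee_rot: [0.753, -0.658, 0.0, -0.001]
contact_force: [-0.7, -0.2, 0.3]
gripper_width: 0.1
grasp_force: 0.0
clock: 4.95
position: [509.9, 258.1, 219.9]
ee_rot: [0.753, -0.658, -0.0, 0.001]
contact_force: [0.4, 0.2, -0.3]
gripper_width: 0.1
grasp_force: 0.0
```

```bash
python3 -m pendant '[[0,0,0.003,0,0,0,0],[0,0,0.003,0,0,0,0],[0,0,0,0,0,0,0]]'; python3 -m pendant '[[0,0,0.003,0,0,0,0],[0,0,0.002,0,0,0,0],[0,0,0,0,0,0,0]]';python3 -m pendant '[[0,0,0.002,0,0,0,0],[0,0,0,0,0,0,0],[0,0,0,0,0,0,0]]'
```

```text
clock: 5.25
position: [510.0, 258.1, 213.9]
ee_rot: [0.753, -0.658, -0.0, 0.001]
contact_force: [0.8, -0.5, -0.3]
gripper_width: 0.4
grasp_force: 0.0
clock: 5.55
position: [510.0, 258.2, 209.1]
ee_rot: [0.753, -0.658, -0.0, 0.0]
contact_force: [-0.5, -1.0, -0.3]
gripper_width: -0.1
grasp_force: 0.0
clock: 5.85
position: [510.2, 258.3, 207.5]
ee_rot: [0.753, -0.658, -0.0, -0.0]
contact_force: [-0.3, 0.3, -0.7]
gripper_width: 0.1
grasp_force: 0.0
```

Still no force at TCP z 207.5, where I expected the cap to be down. I'll look before going further.

Run:
```python
from h import *
d=arm.get_image("scene");w=arm.get_image("wrist")
a=cv2.resize(d["image"][200:300,320:450],None,fx=3,fy=3,interpolation=2)
b=w["image"][100:300,160:360]; b=cv2.resize(b,(300,300))
im=np.hstack([a,b]);print(im.shape);cv2.imwrite("pics/c1.png",im[:,:,::-1])
```

```text
(300, 690, 3)
```

View pics/c1.png

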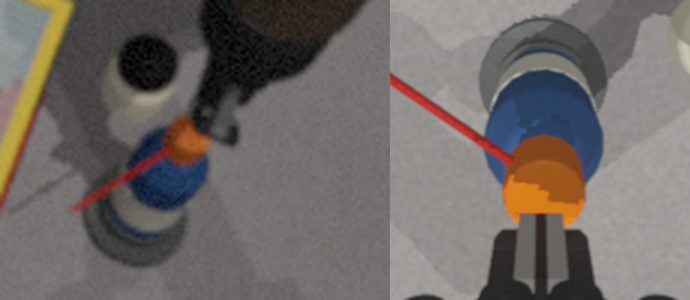

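The fingertips appear towards the cap's +y edge: crop (225,140) against the cap at (187,138). I'll project the expected tip and cap into both views to see the real offset.

```bash
cat >> h.py <<'E'
def proj(d,P):
    Rm=R.from_quat(d["rotation"]).inv();c=Rm.apply(np.array(P,float)-d["xyz"]);s=c[:2]/c[2]
    s=s*(1+d["k1"]*(s@s));return s*[d["fx"],d["fy"]]+[d["cx"],d["cy"]]
E
python3 - <<'E'
from h import *
np.set_printoptions(precision=1,suppress=True)
p=arm.read_state()["position"];print(p)
ims=[]
for n in("scene","wrist"):
    d=arm.get_image(n);im=d["image"].copy()
    cx,cy=proj(d,(509,258.5,186));x0,y0=int(cx)-40,int(cy)-40
    if n=="wrist":x0,y0=int(cx)-60,int(cy)-60
    w=80 if n=="scene" else 120
    k=390/w; im=cv2.resize(im[y0:y0+w,x0:x0+w],(390,390),interpolation=2)
    for P,c in((p-[0,0,25],(0,255,0)),(p,(255,255,0)),((509,258.5,190),(255,0,255)),((509,258.5,182),(0,255,255))):
        q=proj(d,P);print(n,P,q);cv2.circle(im,tuple(int(v) for v in (q-[x0,y0])*k),3,c,-1)
    ims.append(im)
cv2.imwrite("pics/c2.png",np.hstack(ims)[:,:,::-1])
E
```

```text
[510.3 258.3 207.6]
scene [510.3 258.3 182.6] [382.7 245.6]
scene [510.3 258.3 207.6] [385.8 241.1]
scene (509, 258.5, 190) [383.9 243.9]
scene (509, 258.5, 182) [383.  245.3]
wrist [510.3 258.3 182.6] [260.  223.5]
wrist [510.3 258.3 207.6] [260.  244.3]
wrist (509, 258.5, 190) [262.3 229.7]
wrist (509, 258.5, 182) [262.2 223.6]
```

View pics/c2.png

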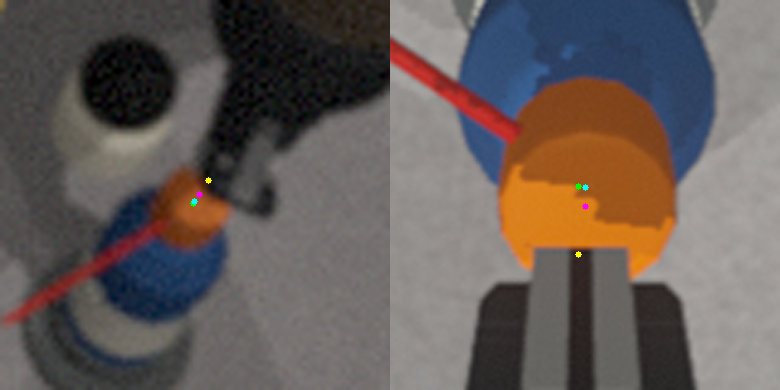

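The cap is still up and where I measured it. The fingertips show at wrist row 242, higher along the tool than assumed, and nothing is touching. I'll keep going down in small steps, checking the force.

```bash
python3 -m pendant '[[0,0,0.002,0,0,0,0],[0,0,0.002,0,0,0,0],[0,0,0,0,0,0,0]]' | grep -E "pos|force"; python3 -m pendant '[[0,0,0.002,0,0,0,0],[0,0,0.001,0,0,0,0],[0,0,0,0,0,0,0]]'| grep -E "pos|force"
```

```text
position: [510.0, 258.1, 203.0]
contact_force: [0.2, -0.2, -0.3]
grasp_force: 0.0
position: [510.1, 258.2, 200.3]
contact_force: [0.3, 0.4, 0.1]
grasp_force: 0.0
```

```bash
python3 -m pendant '[[0,0,0.002,0,0,0,0],[0,0,0.002,0,0,0,0],[0,0,0,0,0,0,0]]' | grep -E "pos|force"
python3 - <<'E'
from h import *
p=arm.read_state()["position"];ims=[]
for n,w in(("scene",80),("wrist",150),):
    d=arm.get_image(n);cx,cy=proj(d,(509,258.5,190));x0,y0=int(cx-w/2),int(cy-w/2)
    ims.append(cv2.resize(d["image"][y0:y0+w,x0:x0+w],(390,390),interpolation=2));print(n,x0,y0,390/w)
cv2.imwrite("pics/c3.png",np.hstack(ims)[:,:,::-1])
E
```

```text
position: [510.0, 258.2, 196.1]
contact_force: [-0.5, -0.0, 0.1]
grasp_force: 0.0
scene 343 203 4.875
wrist 187 164 2.6
```

View pics/c3.png

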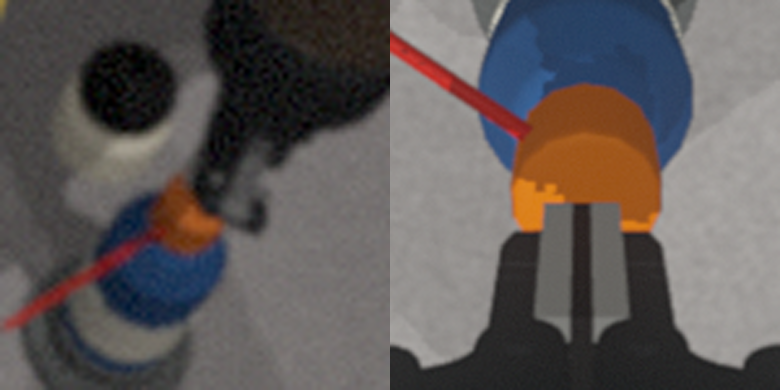

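The fingertip still shows at wrist row 242, over the rear half of the cap's disc, with the cap up. I'll triangulate the tip along that wrist ray.

Run:
```python
from h import *
np.set_printoptions(precision=1,suppress=True)
s=arm.read_state();d=arm.get_image("wrist");S=arm.get_image("scene")
print(d["xyz"],R.from_quat(d["rotation"]).as_matrix()[:,2],d["fx"],s["position"],s["joints"])
for z in range(170,231,10):
    P=at_z(d,(260.8,242),z);q=proj(S,P);print(P,"scene crop",(q-[343,203])*4.875)
```

```text
[521.3 175.1 352. ] [-0.   0.3 -0.9] 342.8607242515549 [510.2 258.3 196.4] [ 0.8  0.3 -0.2  0.  -1.1 -0.6]
[508.1 270.8 170. ] scene crop [213.5 227.9]
[508.8 265.6 180. ] scene crop [208.2 215.2]
[509.5 260.3 190. ] scene crop [202.8 202.2]
[510.3 255.  200. ] scene crop [197.3 189.1]
[511.  249.8 210. ] scene crop [191.7 175.6]
[511.7 244.5 220. ] scene crop [186. 162.]
[512.4 239.3 230. ] scene crop [180.2 148. ]
```

Seen from both cameras, the fingertip's near edge is at about (509, 260, 190), so the tips sit roughly 11 mm too far in +y and just above the cap. I'll rise a little, shift along tool +x, then press.

```bash
python3 -m pendant '[[0,0,-0.006,0,0,0,0],[0.011,0,0,0,0,0,0],[0,0,0.004,0,0,0,0],[0,0,0,0,0,0,0]]' | grep -E "pos|force"; python3 -m pendant '[[0,0,0.002,0,0,0,0],[0,0,0.002,0,0,0,0],[0,0,0,0,0,0,0]]'| grep -E "pos|force";python3 -m pendant '[[0,0,0.002,0,0,0,0],[0,0,0.002,0,0,0,0],[0,0,0,0,0,0,0]]'| grep -E "pos|force"
```

```text
position: [511.4, 246.7, 197.9]
contact_force: [0.3, -0.2, 0.1]
grasp_force: 0.0
position: [511.5, 247.4, 194.0]
contact_force: [0.5, 0.2, -0.1]
grasp_force: 0.0
position: [511.5, 247.3, 190.1]
contact_force: [0.5, -0.3, -0.2]
grasp_force: 0.0
```

```bash
python3 -m pendant '[[0,0,0.002,0,0,0,0],[0,0,0.002,0,0,0,0],[0,0,0,0,0,0,0]]'| grep -E "pos|force"
python3 - <<'E'
from h import *
ims=[]
for n,w in(("scene",60),("wrist",150)):
    d=arm.get_image(n);cx,cy=proj(d,(509,258.5,190));x0,y0=int(cx-w/2),int(cy-w/2)
    im=np.mean([arm.get_image(n)["image"] for _ in range(3)],0).astype(np.uint8)
    im=cv2.convertScaleAbs(im,alpha=1.6,beta=10) if n=="scene" else im
    ims.append(cv2.resize(im[y0:y0+w,x0:x0+w],(390,390),interpolation=2));print(n,x0,y0,390/w)
cv2.imwrite("pics/c4.png",np.hstack(ims)[:,:,::-1])
E
```

```text
position: [511.5, 247.2, 186.1]
contact_force: [-0.1, 0.2, 0.5]
grasp_force: 0.0
scene 353 213 6.5
wrist 187 192 2.6
```

View pics/c4.png

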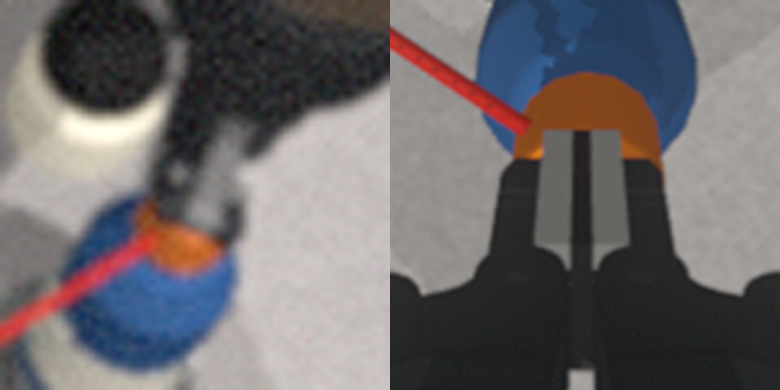

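The fingertips now sit centred over the cap, at crop (195,225) in scene, apparently within a few mm of it. Continuing down with force checks.

```bash
for i in 1; do :; done; python3 -m pendant '[[0,0,0.002,0,0,0,0],[0,0,0.001,0,0,0,0],[0,0,0,0,0,0,0]]'| grep -E "pos|ct_force"; python3 -m pendant '[[0,0,0.002,0,0,0,0],[0,0,0.001,0,0,0,0],[0,0,0,0,0,0,0]]'| grep -E "pos|ct_force"
python3 - <<'E'
from h import *
S=arm.get_image("scene")
for f in ((509,258.5,190),(525,258.5,190),(525,258.5,200),(525,258.5,180)):print(f,(proj(S,f)-[353,213])*6.5)
E
```

```text
position: [511.5, 247.3, 183.2]
contact_force: [-0.8, -0.3, 0.3]
position: [511.6, 247.3, 180.2]
contact_force: [-0.5, 1.0, -0.2]
(509, 258.5, 190) [201.06888051 200.90052541]
(525, 258.5, 190) [182.87331191 238.5800733 ]
(525, 258.5, 200) [190.77131615 227.02705023]
(525, 258.5, 180) [175.12959212 249.90132829]
```

```bash
python3 -m pendant '[[0,0,0.002,0,0,0,0],[0,0,0.001,0,0,0,0],[0,0,0,0,0,0,0]]'| grep -E "pos|ct_force"; python3 -m pendant '[[0,0,0.002,0,0,0,0],[0,0,0.001,0,0,0,0],[0,0,0,0,0,0,0]]'| grep -E "pos|ct_force"
python3 - <<'E'
from h import *
d=arm.get_image("scene");im=np.mean([arm.get_image("scene")["image"] for _ in range(4)],0).astype(np.uint8)
w=arm.get_image("wrist")["image"][150:320,170:340]
im=cv2.convertScaleAbs(im[190:270,340:420],alpha=1.7,beta=10)
im=cv2.resize(im,(400,400),interpolation=2)
cv2.imwrite("pics/c5.png",np.hstack([im,cv2.resize(w,(400,400))])[:,:,::-1])
E
```

```text
position: [511.7, 247.4, 177.5]
contact_force: [0.0, -0.3, 0.2]
position: [511.8, 247.4, 174.9]
contact_force: [-1.0, 0.1, 3.4]
```

View pics/c5.png

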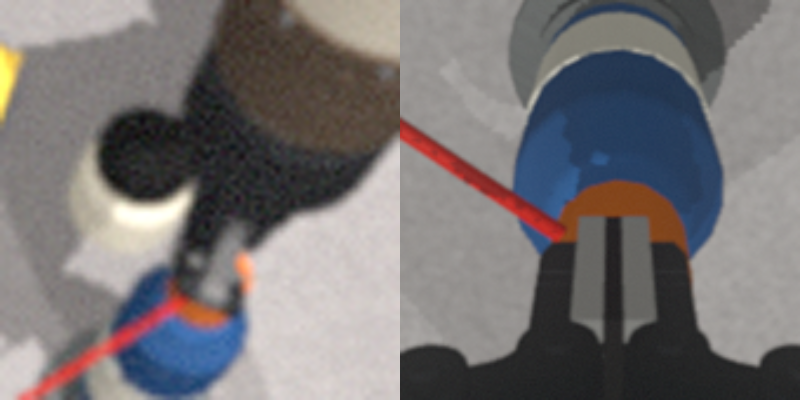

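Contact at last: 3.4 N at TCP z 175, fingertips on the cap in both views. So the real fingertips are about 39 mm farther back along the tool than the brief says. I'll remember that for the bar. Pressing on.

```bash
python3 -m pendant '[[0,0,0.002,0,0,0,0],[0,0,0.002,0,0,0,0],[0,0,0,0,0,0,0]]'| grep -E "pos|ct_force"; python3 -m pendant '[[0,0,0.002,0,0,0,0],[0,0,0,0,0,0,0]]'| grep -E "pos|ct_force"; python3 -m pendant '[[0,0,0.001,0,0,0,0],[0,0,0,0,0,0,0]]'| grep -E "pos|ct_force"
```

```text
position: [511.9, 247.4, 170.7]
contact_force: [-1.7, -0.4, 6.0]
position: [511.9, 247.4, 169.3]
contact_force: [-1.5, -0.4, 6.7]
position: [512.0, 247.4, 169.2]
contact_force: [-4.1, -1.2, 9.9]
```

```bash
python3 -m pendant '[[0,0,0.001,0,0,0,0],[0,0,0.001,0,0,0,0],[0,0,0,0,0,0,0],[0,0,0,0,0,0,0],[0,0,0,0,0,0,0]]'| grep -E "clock|pos|ct_force"; python3 -m pendant '[[0,0,-0.005,0,0,0,0],[0,0,-0.01,0,0,0,0],[0,0,-0.02,0,0,0,0],[0,0,-0.04,0,0,0,0],[0,0,-0.04,0,0,0,0],[0,0,0,0,0,0,0]]'
python3 - <<'E'
from h import *
T=arm.get_image("scene");c=blob(T,(8,150,120),(18,255,255),(365,230,400,260));print(c[0],c[1])
E
```

```text
clock: 11.6
position: [512.1, 247.4, 169.1]
contact_force: [-5.2, -1.5, 18.4]
clock: 12.2
position: [514.2, 248.8, 286.3]
ee_rot: [0.753, -0.658, 0.002, -0.005]
contact_force: [-0.7, 0.9, 0.1]
gripper_width: -0.0
grasp_force: 0.0
[383.05072464 244.55072464] [377 238  13  14 138]
```

Step 1 is done: 18 N at the stop, and the cap is back at its starting pixel. Now over the bar with the fingers half open, then a check with the wrist camera.

```bash
python3 -m pendant '[[0.042,0.006,0,0,0,0,0.05],[0.042,0.006,0,0,0,0,0.05],[0.042,0.007,0,0,0,0,0.05],[0.042,0.007,0,0,0,0,0.05],[0.042,0.007,0,0,0,0,0.05],[0.042,0.006,0,0,0,0,0.05],[0,0,0.02,0,0,0,0.05],[0,0,0,0,0,0,0.05],[0,0,0,0,0,0,0.05]]'
python3 - <<'E'
from h import *
np.set_printoptions(precision=1,suppress=True)
s=arm.read_state();d=arm.get_image("wrist");cv2.imwrite("pics/w2.png",d["image"][:,:,::-1])
print(s["position"],d["xyz"],"bar ends",proj(d,(496.3,69,225)),proj(d,(514.3,-65.5,225)),"tcp",proj(d,s["position"]))
E
```

```text
clock: 13.15
position: [506.3, -7.6, 259.4]
ee_rot: [0.753, -0.658, -0.001, 0.001]
contact_force: [0.6, 0.0, -0.7]
gripper_width: 50.0
grasp_force: 0.0
[506.3  -7.6 259.4] [517.8 -90.6 415. ] bar ends [259.5 321.3] [259.4 119. ] tcp [260.  244.3]
```

View pics/w2.png

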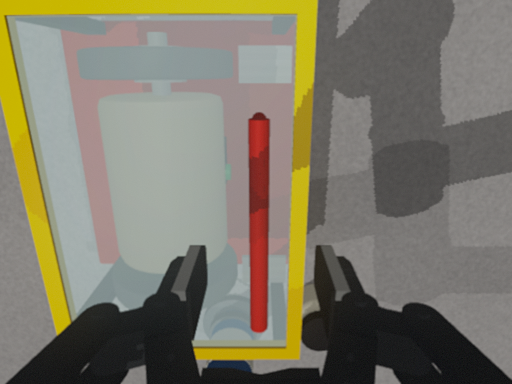

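The wrist view shows the bar along column 259 from row 115 to 330, centred between the fingers (207 and 315). Going down around it and closing.

```bash
python3 -m pendant '[[0,0,0.012,0,0,0,0.05],[0,0,0.015,0,0,0,0.05],[0,0,0.015,0,0,0,0.05],[0,0,0.01,0,0,0,0.05],[0,0,0.005,0,0,0,0.05],[0,0,0,0,0,0,0.05]]'| grep -E "pos|force"; python3 -m pendant '[[0,0,0.005,0,0,0,0.05],[0,0,0.005,0,0,0,0.05],[0,0,0.003,0,0,0,0.05],[0,0,0,0,0,0,0.05]]'| grep -E "pos|force"; python3 -m pendant '[[0,0,0,0,0,0,0.01],[0,0,0,0,0,0,0.005],[0,0,0,0,0,0,0.0],[0,0,0,0,0,0,0],[0,0,0,0,0,0,0],[0,0,0,0,0,0,0]]'
```

```text
position: [506.6, -7.3, 202.9]
contact_force: [-0.5, 0.3, -0.1]
grasp_force: 0.0
position: [506.5, -7.7, 190.1]
contact_force: [0.0, 1.4, 0.3]
grasp_force: 0.0
clock: 14.8
position: [507.3, -7.5, 190.9]
ee_rot: [0.753, -0.658, 0.0, -0.0]
contact_force: [0.7, 0.1, 1.5]
gripper_width: 9.7
grasp_force: 58.4
```

Gripped with 58 N at a width of 9.7 mm. I'll lift along the 176 mm arc, starting with three rows and a force check.

```bash
python3 -m pendant '[[0,-0.0033,-0.011,0,0,0,0],[0,-0.004,-0.0108,0,0,0,0],[0,-0.0047,-0.0105,0,0,0,0],[0,0,0,0,0,0,0]]'
python3 - <<'E'
from h import *
np.set_printoptions(precision=1,suppress=True)
for n in("scene","top"):
    d=arm.get_image(n);p=proj(d,(505,2.5,225));q=p.astype(int);c=blob(d,(0,190,90),(5,255,255),(q[0]-45,q[1]-25,q[0]+45,q[1]+15));print(n,p,c[0],c[1])
E
```

```text
clock: 15.2
position: [518.9, -5.9, 223.8]
ee_rot: [0.753, -0.658, -0.0, 0.0]
contact_force: [0.3, -1.1, -4.2]
gripper_width: 9.8
grasp_force: 58.6
scene [284.7 182.9] [297.6 184.4] [283 179  29  14  75]
top [219.3 198.2] [248.3 209.7] [230 206  34   7 118]
```

```bash
python3 -m pendant '[[0,-0.0054,-0.0102,0,0,0,0],[0,-0.0061,-0.0098,0,0,0,0],[0,-0.0067,-0.0094,0,0,0,0],[0,-0.0073,-0.0089,0,0,0,0],[0,-0.0078,-0.0084,0,0,0,0],[0,-0.0084,-0.0079,0,0,0,0],[0,-0.0089,-0.0073,0,0,0,0],[0,-0.0093,-0.0067,0,0,0,0],[0,-0.0098,-0.0061,0,0,0,0],[0,0,0,0,0,0,0],[0,0,0,0,0,0,0],[0,0,0,0,0,0,0]]'
python3 - <<'E'
from h import *
d=arm.get_image("scene");t=arm.get_image("top")
im=np.hstack([d["image"][100:320,140:420],t["image"][80:300,90:370]])
cv2.imwrite("pics/f.png",cv2.resize(im,None,fx=1.4,fy=1.4)[:,:,::-1])
# expected yellow front corners for 45 deg and neighbours
h=np.array([673.5,25,180]);x=np.array([.991,.132,0]);y=np.array([-.132,.991,0]);z=np.array([0,0,1])
for a in(40,45,50):
    r=np.radians(a);u=-np.cos(r)*x+np.sin(r)*z
    for s in(-140,140):
        P=h+205*u+s*y
        print(a,s,"scene",(proj(d,P)-[140,100])*1.4,"top",(proj(t,P)-[90,80])*1.4+[392,0])
E
```

```text
clock: 16.5
position: [585.5, 2.9, 300.4]
ee_rot: [0.753, -0.658, -0.001, 0.002]
contact_force: [-7.5, 1.6, 5.2]
gripper_width: 9.9
grasp_force: 59.0
40 -140 scene [118.7909826   62.30233136] top [658.96850815 138.43684796]
40 140 scene [292.17364023 124.27412514] top [472.32501767 168.39900379]
45 -140 scene [114.55429422  62.75640149] top [658.15866049 129.32151015]
45 140 scene [291.4182311  126.12110845] top [468.55691293 159.75042631]
50 -140 scene [109.87569154  64.22030864] top [657.15335592 119.27200444]
50 140 scene [290.24139821 129.08734255] top [464.79940318 150.1340413 ]
```

View pics/f.png

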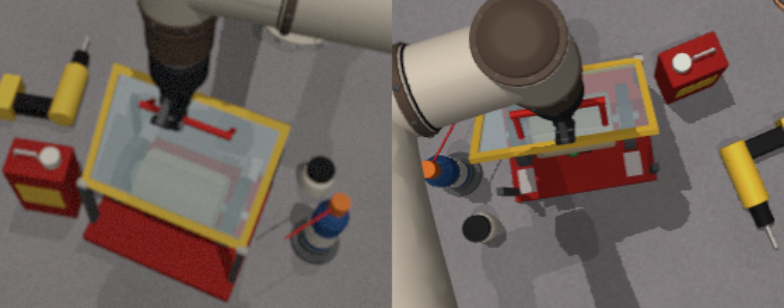

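The last picture shows the shield open, with its front corners in the top view at about (657,131) and (470,158). The 45° prediction is (658,129) and (469,160). The tin, jar and drill haven't been touched. I'll hold for a second, then hand in.

```bash
python3 -m pendant '[[0,0,0,0,0,0,0],[0,0,0,0,0,0,0],[0,0,0,0,0,0,0],[0,0,0,0,0,0,0],[0,0,0,0,0,0,0],[0,0,0,0,0,0,0],[0,0,0,0,0,0,0],[0,0,0,0,0,0,0],[0,0,0,0,0,0,0],[0,0,0,0,0,0,0]]'
python3 - <<'E'
from bench import arm
print(abs(arm.read_state()["joint_vel"]).max()); print(arm.job_done())
E
```

```text
clock: 17.6
position: [585.5, 2.9, 300.4]
ee_rot: [0.753, -0.658, -0.001, 0.002]
contact_force: [-8.5, 0.6, 5.3]
gripper_width: 9.7
grasp_force: 59.0
0.0020277705569726797
the job is handed in; nothing more can be done
None
```

I pressed the cap down to its stop (18 N) and it sprang back up; the shield was then lifted and is held steady at about 45° by its bar, with the drill, tin and jar untouched, and the job was handed in at about 18 s (no verdict was returned).

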